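Line up the collets on the tool rail by size

ROBOT

A 6-joint arm with a two-finger parallel gripper is mounted at the origin on the work surface. World frame = base frame: x ahead of the robot, y to its left, z up, the work surface at z = 0. Lengths are in mm, angles in rad, forces in N, time in s.
With the tool pointing down it reaches from about 275 to 1000 mm from the base axis. Payload 8.4 kg.
Tool frame: the origin (TCP) lies on the centre line of the jaws, within the pads' length; the fingertips stand 22 mm ahead of it and the grasp point (between the pads) lies 3 mm ahead of it; z points along the fingers, x is the direction in which the jaws open and shut, and the axes are right-handed (so a half turn about z gives the same grasp; the last joint's range is limited). The gripper opens to 85 mm and grips with 20 to 120 N. Pads are 22 mm wide; open, the fingers measure 114 mm over their backs; the gripper's body (76 mm by 85 mm) begins 54 mm behind the grasp point. The pads swing forward as they close: fully open they stand 13 mm farther back than shut.
Start: joints at [-1.336, 0.353, 1.633, -0, 1.155, -0.002], TCP at [146.619, -607.561, 253.281] pointing down, gripper open.
Joint ranges: [-2.63, 2.63], [-0.92, 2.1], [0.06, 2.66], [-1.3, 4.44], [0, 2.69], [-3.02, 3.02]. Speed limits (rad/s): [2.22, 2.22, 2.79, 3.14, 3.14, 3.14].

INTERFACE

Orientations are given as [roll, pitch, yaw] about the fixed x, y, z axes, in that order (R = Rz(yaw) Ry(pitch) Rx(roll)).
In Python, from rig import status, viewer, job gives the robot as it stands.
- The arm moves only by the tool send_rows, never from a script. Its argument "plan" is a list of rows, each a list of 3 entries, a list of its own where there are three numbers: the shift along the tool's x, y, z in m, then the turn, a rotation vector about the tool's x, y, z in rad, then the opening, from -1 (shut) to 1 (fully open). In form: [[[x, y, z], [rx, ry, rz], jaw], ...]. A call has exactly 5 rows; each row is the pose to reach, as a shift and turn from the pose measured when the call began, along the tool's axes at that moment; what a row does not reach only later rows make up. A row lasts 1/12 s, in which the tool goes at most 41.7 mm and 7.16 degrees, less where a joint would pass 70% of its speed; a pose out of reach is approached as far as the arm can. A call with a gripper value outside its range is refused whole. The fingers move at their own pace and stop on an object; "squeeze" is the grip in N (left out, the last holds). Time passes only in rows, so rows that repeat a pose let the fingers close, or fill a call up. It gives the time, the measured TCP pose, the force and the opening at its end, in the units of the state.
- status.sense(): the state, without advancing time (a new reading comes with each control period).
- viewer.grab_frame(name): name is "side" or "top" or "wrist"; returns the picture (420x560x3 uint8, red, green, blue); there is no depth.
- viewer.camera_params(name): a dict with "intrinsics" (3x3 intrinsics, pixels), "xyz" and "orientation" of the camera in the world. Camera axes: x right, y down, z forward; pixel columns grow to the right and rows downward; lengths in mm; the calibration is good to about 2 mm. A picture is of the moment at which its call begins: read the wrist's pose just before it. camera_params takes no time and is no camera call; for the wrist camera it gives the pose at the moment of the call.
- job.sign_off(): hands the job in, once; it reports no verdict.
Trained networks look in the newest picture that a camera, given by its name, has taken for a name from the list of things; names that differ only in an ending like _2 or _b are one class to them, and where a whole thing is asked for, a point or a joint stands for the part that bears it (a point fixed in the world has none). Each returns a list of dicts, best first, with "p" (0 to 1); they miss things now and then, are a little off and sometimes report something else, mostly with a low value. They report only what shows in the picture. A call takes as long as a camera call.
- viewer.cut_out(label, camera): "mask" (420x560 bool, what is visible of it) and "extent" ([left, top, width, height] in pixels, round what is visible of it).
The state is a dict: "clock": time; "qpos": joint angles; "qvel": joint speeds; "joint_efforts": joint torques, N m; "eef_pos": TCP position; "tcp_rot": TCP orientation; "contact_force": force on the tool from outside, world axes, zero at the start; "wrist_torque": the same for the moment, N m; "opening": opening from 0.0 (shut) to 1.0 (fully open).
Only numpy, scipy, OpenCV 4.12 (cv2) and the standard library are available. Lean on these libraries where they do the work, as an engineer would, in place of code of your own. Each camera call takes 0.05 s, during which the arm holds its last target.

TASK

Put the four loose steel collets away on the tool rail in order of size: the smallest on the pad next to the upright steel stop, then larger and larger, with the largest at the far end. Stand each one upright on its flange, one to a pad and centred on it, and leave them all standing free.

Things in the scene. Friction and masses are not known exactly. Their poses are not given: they have to be found in the camera images.
- collet_a: the smallest of four straight steel collets: an upright slotted cylinder 20 mm in diameter on a round foot flange 30 mm in diameter and 5 mm thick, 40 mm tall in all, about 70 g, dark bore in its top. It stands on its flange on the table. Origin: centre of its underside, z up along its axis; it is round, so its yaw is of no account
- collet_b: the second smallest of four straight steel collets: an upright slotted cylinder 28 mm in diameter on a round foot flange 37 mm in diameter and 5 mm thick, 56 mm tall in all, about 170 g, dark bore in its top. It stands on its flange on the table. Origin: centre of its underside, z up along its axis; it is round, so its yaw is of no account
- collet_c: the second largest of four straight steel collets: an upright slotted cylinder 36 mm in diameter on a round foot flange 45 mm in diameter and 5 mm thick, 74 mm tall in all, about 330 g, dark bore in its top. It stands on its flange on the table. Origin: centre of its underside, z up along its axis; it is round, so its yaw is of no account
- collet_d: the largest of four straight steel collets: an upright slotted cylinder 44 mm in diameter on a round foot flange 54 mm in diameter and 5 mm thick, 94 mm tall in all, about 600 g, dark bore in its top. It stands on its flange on the table. Origin: centre of its underside, z up along its axis; it is round, so its yaw is of no account
- pad0: one of four alike black rubber pads, flat discs 60 mm in diameter and 3 mm thick, in a straight row 68 mm apart on the rail; the numbers of the pads are dealt at random along the row. Fixed. Origin: centre of its underside, on the rail's top; its upper face is 3 mm higher, 15 mm above the table
- pad1: one of four alike black rubber pads, flat discs 60 mm in diameter and 3 mm thick, in a straight row 68 mm apart on the rail; the numbers of the pads are dealt at random along the row. Fixed. Origin: centre of its underside, on the rail's top; its upper face is 3 mm higher, 15 mm above the table
- pad2: one of four alike black rubber pads, flat discs 60 mm in diameter and 3 mm thick, in a straight row 68 mm apart on the rail; the numbers of the pads are dealt at random along the row. Fixed. Origin: centre of its underside, on the rail's top; its upper face is 3 mm higher, 15 mm above the table
- pad3: one of four alike black rubber pads, flat discs 60 mm in diameter and 3 mm thick, in a straight row 68 mm apart on the rail; the numbers of the pads are dealt at random along the row. Fixed. Origin: centre of its underside, on the rail's top; its upper face is 3 mm higher, 15 mm above the table
- rail: flat wooden rail on the table, 388 mm long (its own y), 80 mm wide (its own x) and 12 mm high, fixed, bearing the four pads in a row along its middle line. Origin: centre of its underside, on the table; yawed up to 0.3 rad
- stop: the upright steel stop plate, fixed at one end of the rail (either end), on the row's line 72 mm from the centre of the nearest pad; 50 mm across the rail, 10 mm thick along it, its top 60 mm above the rail, on a flat foot 60 by 30 by 6 mm. The rail's other end has only a flat brown wooden block 6 mm high. Origin: centre of its underside, on the rail's top

How it is judged:
By the outcome, as a careful person would: the job done as asked, in the order asked, and still so for the second after the job is handed in, with the robot touching nothing.
It also fails if it takes over 109 s, if anything falls off the work surface, if the arm or the gripper's body presses on something with over 40 N, if the wrist force passes 120 N, or if a joint passes its speed limit or range.

## Working session

There is one attempt and no reset: what is moved stays moved. The work goes in short steps, Python scripts to look and compute and a tool call to move; the robot and the scene stay as the last step left them, time stands still between calls to the robot, and variables do not carry over. Pictures are saved under pics/ and viewed, and the job is handed in when it is done.

Besides the shell and the picture viewer there is one more tool, called after "Emit:" as name(argument=value, ...) on one line, values as JSON. send_rows: Moves the arm, as the interface text tells. Its arguments: {"type":"object","properties":{"plan":{"type":"array"},"squeeze":{"type":"number"}},"required":["plan"]}

```bash
ls; mkdir -p pics; python3 - <<'E'
from rig import status, viewer, job
import cv2
print(status.sense())
for n in ["side","top"]:
    im=viewer.grab_frame(n); cv2.imwrite(f"pics/{n}0.png",im[:,:,::-1])
    print(n,viewer.camera_params(n))
E
```

```text
pics
{'clock': 0.0, 'qpos': array([-1.33643574e+00,  3.53662588e-01,  1.63414678e+00,  1.17839680e-05,
        1.15517739e+00, -2.41052492e-03]), 'qvel': array([ 0.00206912,  0.00127269,  0.00196303, -0.00178219, -0.00180472,
        0.00057281]), 'joint_efforts': array([-1.77004971e-03, -6.05254698e+01, -3.42070842e+01, -1.23486579e-04,
        9.04038985e-03,  2.19138542e-05]), 'eef_pos': array([ 146.49650194, -607.12947364,  252.54722134]), 'tcp_rot': array([-3.14157852e+00,  1.39407661e-03, -1.33402997e+00]), 'contact_force': array([-0.12721487,  0.73838739,  0.46966691]), 'wrist_torque': array([-0.02591177, -0.00995619,  0.00814525]), 'opening': 1.0006925121066381}
side {'intrinsics': array([[401.43118565,   0.        , 278.1109795 ],
       [  0.        , 401.43118565, 211.46944865],
       [  0.        ,   0.        ,   1.        ]]), 'xyz': array([510.95452352, 643.6238328 , 402.93184056]), 'orientation': array([-2.07107377, -0.02109255, -3.07368363])}
top {'intrinsics': array([[479.4483985 ,   0.        , 277.34416369],
       [  0.        , 479.4483985 , 203.8104585 ],
       [  0.        ,   0.        ,   1.        ]]), 'xyz': array([ 457.98997027,   17.46464367, 1035.19093796]), 'orientation': array([-3.05418967, -0.01604239, -1.5624153 ])}
```

View pics/top0.png

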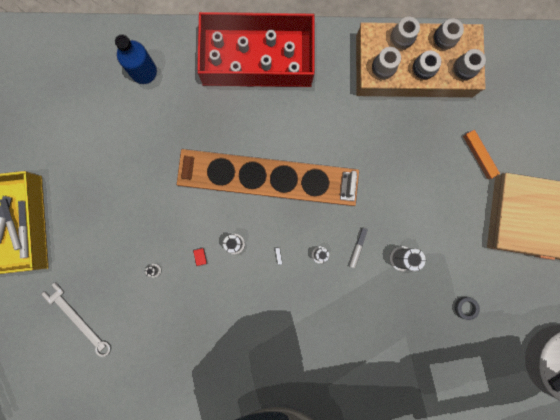

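View pics/side0.png

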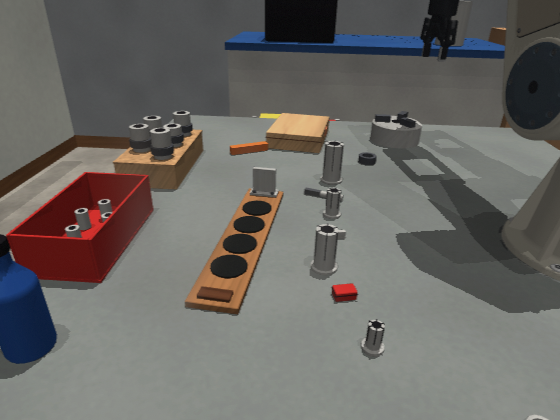

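The top view shows collet a at about (152,270), c at (232,244), b at (320,255) and d at (410,259). The rail's pads run from (220,171) to (316,182), with the stop at the right end (348,185). Next I'll measure positions by fitting masks in both views.

```bash
cat > h.py <<'E'
from rig import status, viewer, job
import numpy as np, cv2
from scipy.spatial.transform import Rotation as R
from scipy.optimize import minimize, least_squares
DIM={'a':(20,30,40),'b':(28,37,56),'c':(36,45,74),'d':(44,54,94)}
def proj(P,cp):
    M=R.from_euler('xyz',cp['orientation']).as_matrix()
    q=(np.atleast_2d(P)-cp['xyz'])@M
    return q[:,:2]/q[:,2:]*np.array([cp['intrinsics'][0,0],cp['intrinsics'][1,1]])+cp['intrinsics'][:2,2]
def back(uv,z,cp):
    M=R.from_euler('xyz',cp['orientation']).as_matrix(); K=cp['intrinsics']
    uv=np.atleast_2d(uv)
    d=np.c_[(uv-K[:2,2])/[K[0,0],K[1,1]],np.ones(len(uv))]@M.T
    s=(z-cp['xyz'][2])/d[:,2]
    return (cp['xyz']+d*s[:,None])[:,:2]
T=np.linspace(0,2*np.pi,60)[:-1]
def circ(x,y,r,z): return np.c_[x+r*np.cos(T),y+r*np.sin(T),np.full(len(T),z)]
def sil(k,x,y,z0,cp):
    D,F,H=DIM[k]; m=np.zeros((420*4,560*4),np.uint8)
    for pts in (np.r_[circ(x,y,F/2,z0),circ(x,y,F/2,z0+5)],np.r_[circ(x,y,D/2,z0+5),circ(x,y,D/2,z0+H)]):
        h=cv2.convexHull(((proj(pts,cp)+.5)*4).astype(np.float32)); cv2.fillConvexPoly(m,np.round(h).astype(np.int32),1)
    return cv2.resize(m.astype(np.float32),(560,420),interpolation=cv2.INTER_AREA)
def fit(k,masks,cps,x0,z0=0):
    f=lambda p: sum(np.abs(sil(k,p[0],p[1],z0,c)-m).sum()/m.sum() for m,c in zip(masks,cps))
    r=minimize(f,x0,method='Nelder-Mead',options=dict(initial_simplex=[x0,np.add(x0,[6,0]),np.add(x0,[0,6])],xatol=.1,fatol=1e-4))
    return r.x,r.fun
E
python3 - <<'E'
from h import *
exp={'a':(152,270),'b':(320,255),'c':(232,244),'d':(410,259)}
cp={n:viewer.camera_params(n) for n in('top','side')}
for n in cp: viewer.grab_frame(n)
D={n:viewer.cut_out('collet_a',n) for n in cp}
for n in D:
    for d in D[n]: print(n,round(d['p'],2),d['extent'],int(d['mask'].sum()))
P={n:viewer.cut_out('pad0',n) for n in cp}
for n in P:
    for d in P[n]:
        m=d['mask']; v,u=np.nonzero(m); print('pad',n,round(d['p'],2),d['extent'],m.sum(),back([u.mean(),v.mean()],15,cp[n])[0])
S={n:viewer.cut_out('stop',n) for n in cp}
for n in S:
    for d in S[n]: print('stop',n,round(d['p'],2),d['extent'])
import pickle; pickle.dump((cp,D,P,S),open('det.pkl','wb'))
for k,e in exp.items():
    x0=back(e,DIM[k][2]/2,cp['top'])[0]
    ms={}
    for n in cp:
        c=proj([*x0,DIM[k][2]/2],cp[n])[0]
        best=min(D[n],key=lambda d:np.hypot(*(np.array(d['extent'][:2])+np.array(d['extent'][2:])/2-c)),default=None)
        if best is not None and np.hypot(*(np.array(best['extent'][:2])+np.array(best['extent'][2:])/2-c))<25: ms[n]=best['mask']
    for sel in (['top'],['side'],['top','side']):
        if all(s in ms for s in sel): print(k,sel,*fit(k,[ms[s] for s in sel],[cp[s] for s in sel],x0))
E
```

```text
top 0.93 [224.2, 231.1, 19.2, 22.2] 355
top 0.67 [390.2, 242.9, 35.7, 29.2] 777
top 0.61 [313.3, 245.3, 15.8, 17.2] 270
top 0.49 [145.2, 265.5, 12.8, 10.4] 163
side 0.78 [320.6, 141.3, 26.3, 42.7] 806
side 0.69 [359.9, 320.6, 26.4, 36.9] 672
side 0.63 [313.3, 221.3, 27.7, 52.9] 1084
side 0.62 [323.4, 188.9, 14.2, 29.6] 479
pad top 0.96 [238.9, 161.1, 26.1, 26.5] 620 [609.43354363  56.14616711]
pad top 0.88 [208.5, 156.4, 24.0, 29.9] 575 [616.96369182 124.21197901]
pad top 0.73 [302.8, 171.5, 24.8, 25.5] 608 [595.45132719 -78.78538334]
pad top 0.69 [271.3, 166.3, 25.1, 29.4] 585 [602.86046021 -10.62224801]
pad side 0.67 [239.6, 198.6, 32.0, 15.8] 357 [597.07152012 -77.09435127]
pad side 0.63 [234.7, 217.7, 31.8, 15.8] 414 [602.19281051 -10.08261591]
pad side 0.63 [209.1, 252.8, 41.0, 24.4] 691 [616.9332073  125.53885408]
stop top 0.84 [340.5, 171.4, 18.7, 26.3]
stop side 0.78 [249.2, 168.0, 30.4, 29.7]
stop side 0.66 [209.6, 254.6, 38.8, 20.6]
a ['top'] [405.51241019 264.01055276] 0.14340490797546013
a ['side'] [405.76359118 261.53931606] 0.05357142857142857
a ['top', 'side'] [405.93174116 262.73694942] 0.244650160677768
b ['top'] [442.2425338  -89.49065848] 0.07939814814814815
b ['side'] [441.4874798  -91.04108401] 0.0786795407098121
b ['top', 'side'] [442.0557153  -89.70677791] 0.17005238537075698
c ['top'] [463.54363228  94.2893665 ] 0.05862676056338028
c ['side'] [463.74602784  92.6718178 ] 0.08873385608856088
c ['top', 'side'] [463.63065181  93.93015595] 0.15747622264955044
d ['top'] [ 435.34257509 -265.71353402] 0.03724259974259974
d ['side'] [ 433.93723714 -269.43847315] 0.04567307692307692
d ['top', 'side'] [ 434.78460043 -265.96204354] 0.10316269388850033
```

Both views agree to within about 2 mm. The pad row fits a 68 mm spacing with yaw -0.105, and the stop is at the -y end. I'll keep the jaws across the rail throughout and place from smallest to largest.

```bash
cat > go.py <<'E'
import sys; from h import *
# usage go.py x y z [yaw]
x,y,z=map(float,sys.argv[1:4]); yaw=float(sys.argv[4]) if len(sys.argv)>4 else -0.105
s=status.sense(); M=R.from_euler('xyz',s['tcp_rot'])
g=R.from_euler('xyz',[np.pi,0,yaw])
print('t',round(s['clock'],2),'pos',s['eef_pos'].round(1),'F',s['contact_force'].round(1),'open',round(s['opening'],3))
print('shift m',(M.inv().apply(np.array([x,y,z])-s['eef_pos'])/1000).round(4),'rot',(M.inv()*g).as_rotvec().round(4))
E
python3 go.py 450 -150 240
```

```text
t 0.5 pos [ 146.6 -607.5  253.3] F [ 0.1 -0.6  0.2] open 0.997
shift m [-0.3736 -0.4023  0.0133] rot [-0.000e+00  1.000e-04 -1.229e+00]
```

Emit:
send_rows(plan=[[[-0.374, -0.402, 0.013], [0, 0, -1.229], 1], [[-0.374, -0.402, 0.013], [0, 0, -1.229], 1], [[-0.374, -0.402, 0.013], [0, 0, -1.229], 1], [[-0.374, -0.402, 0.013], [0, 0, -1.229], 1], [[-0.374, -0.402, 0.013], [0, 0, -1.229], 1]])

```text
clock: 0.92
eef_pos: [262.1, -432.3, 248.4]
tcp_rot: [-3.142, -0.0, -0.704]
contact_force: [1.9, 0.1, -0.6]
opening: 1.004
```

```bash
python3 go.py 450 -150 240
```

```text
t 0.92 pos [ 262.1 -432.3  248.4] F [ 1.9  0.1 -0.6] open 1.004
shift m [-0.0394 -0.3368  0.0084] rot [ 1.000e-04 -4.000e-04 -5.985e-01]
```

Emit:
send_rows(plan=[[[-0.039, -0.337, 0.008], [0, 0, -0.598], 1], [[-0.039, -0.337, 0.008], [0, 0, -0.598], 1], [[-0.039, -0.337, 0.008], [0, 0, -0.598], 1], [[-0.039, -0.337, 0.008], [0, 0, -0.598], 1], [[-0.039, -0.337, 0.008], [0, 0, -0.598], 1]])

```text
clock: 1.33
eef_pos: [377.7, -258.7, 243.8]
tcp_rot: [3.141, -0.001, -0.099]
contact_force: [0.5, -1.7, -0.9]
opening: 1.003
```

```bash
python3 go.py 406 262 180
```

```text
t 1.33 pos [ 377.7 -258.7  243.8] F [ 0.5 -1.7 -0.9] open 1.003
shift m [-0.0235 -0.521   0.0634] rot [ 0.0007 -0.0011  0.0057]
```

Emit:
send_rows(plan=[[[-0.024, -0.521, 0.063], [0, 0, 0.006], 1], [[-0.024, -0.521, 0.063], [0, 0, 0.006], 1], [[-0.024, -0.521, 0.063], [0, 0, 0.006], 1], [[-0.024, -0.521, 0.063], [0, 0, 0.006], 1], [[-0.024, -0.521, 0.063], [0, 0, 0.006], 1]])

```text
clock: 1.75
eef_pos: [388.0, -52.1, 218.7]
tcp_rot: [3.141, -0.002, -0.106]
contact_force: [1.1, -0.4, 0.1]
opening: 1.002
```

```bash
python3 go.py 406 262 180
```

```text
t 1.75 pos [388.  -52.1 218.7] F [ 1.1 -0.4  0.1] open 1.002
shift m [-0.0153 -0.3143  0.0384] rot [ 0.0007 -0.0022 -0.0007]
```

Emit:
send_rows(plan=[[[-0.015, -0.314, 0.038], [0, 0.002, 0], 1], [[-0.015, -0.314, 0.038], [0, 0.002, 0], 1], [[-0.015, -0.314, 0.038], [0, 0.002, 0], 1], [[-0.015, -0.314, 0.038], [0, 0.002, 0], 1], [[-0.015, -0.314, 0.038], [0, 0.002, 0], 1]])

```text
clock: 2.17
eef_pos: [399.8, 154.8, 193.8]
tcp_rot: [3.141, -0.005, -0.105]
contact_force: [0.6, -1.0, -0.3]
opening: 1.001
```

```bash
python3 go.py 406 262 180
```

```text
t 2.17 pos [399.8 154.8 193.8] F [ 0.6 -1.  -0.3] open 1.001
shift m [-0.0052 -0.1073  0.0137] rot [ 0.0002 -0.0052 -0.0005]
```

Emit:
send_rows(plan=[[[-0.005, -0.107, 0.014], [0, -0.005, 0], 1], [[-0.005, -0.107, 0.014], [0, -0.005, 0], 1], [[-0.005, -0.107, 0.014], [0, -0.005, 0], 1], [[-0.005, -0.107, 0.014], [0, -0.005, 0], 1], [[-0.005, -0.107, 0.014], [0, -0.005, 0], 1]])

```text
clock: 2.58
eef_pos: [405.9, 262.9, 179.5]
tcp_rot: [3.141, 0.0, -0.103]
contact_force: [0.1, -0.4, 0.2]
opening: 0.999
```

```bash
python3 - <<'E'
from h import *
cp=viewer.camera_params('wrist'); print(cp, status.sense()['eef_pos'])
im=viewer.grab_frame('wrist'); cv2.imwrite('pics/w1.png',im[:,:,::-1])
D=viewer.cut_out('collet_a','wrist')
for d in D:
    print(d['p'],d['extent'])
    print(fit('a',[d['mask']],[cp],[405.,262.]))
print(proj([[405.9,262.5,0],[405.9,262.5,40]],cp))
E
python3 go.py 406 262 31
```

```text
{'intrinsics': array([[330.82812843,   0.        , 287.5880309 ],
       [  0.        , 330.82812843, 210.43474187],
       [  0.        ,   0.        ,   1.        ]]), 'xyz': array([413.7316528 , 335.73518931, 300.46728342]), 'orientation': array([ 2.85308916e+00, -5.12883105e-04, -1.02923211e-01])} [405.90177228 262.93846747 179.45174784]
0.98 [270.8, 179.2, 31.4, 37.0]
(array([404.90645242, 264.74111211]), np.float64(0.07672930283224401))
0.82 [336.9, 321.2, 48.9, 66.4]
(array([408.84667969, 303.94433594]), np.float64(1.4367735936773594))
[[287.13835425 194.50383739]
 [287.0997201  206.15753172]]
t 2.68 pos [405.9 261.1 179.7] F [-0.7  0.  -0.3] open 1.001
shift m [ 1.000e-04 -1.000e-03  1.487e-01] rot [ 0.0008  0.0002 -0.0001]
```

View pics/w1.png

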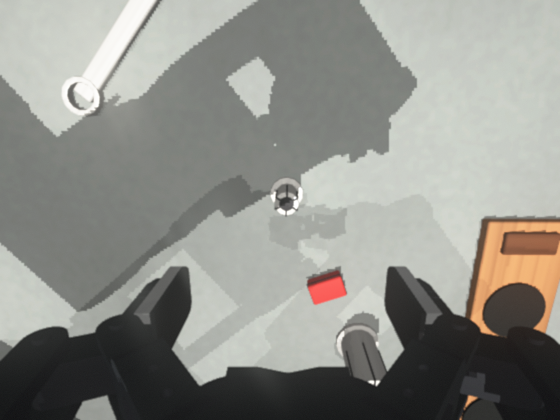

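Emit:
send_rows(plan=[[[-0.0005, -0.0025, 0.149], [0, 0, 0], 1], [[-0.0005, -0.0025, 0.149], [0, 0, 0], 1], [[-0.0005, -0.0025, 0.149], [0, 0, 0], 1], [[-0.0005, -0.0025, 0.149], [0, 0, 0], 1], [[-0.0005, -0.0025, 0.149], [0, 0, 0], 1]], squeeze=35)

```text
clock: 3.1
eef_pos: [403.0, 260.5, 26.9]
tcp_rot: [3.136, 0.006, -0.107]
contact_force: [-0.2, -0.6, 0.1]
opening: 1.003
```

```bash
python3 go.py 405.5 263.5 30.5
```

```text
t 3.1 pos [403.  260.5  26.9] F [-0.2 -0.6  0.1] open 1.003
shift m [ 0.0022 -0.0032 -0.0036] rot [ 0.0057  0.0061 -0.0019]
```

Emit:
send_rows(plan=[[[0.0022, -0.0032, -0.0036], [0.005, 0.006, -0.002], 1], [[0.0022, -0.0032, -0.0036], [0.005, 0.006, -0.002], 1], [[0.0022, -0.0032, -0.0036], [0.005, 0.006, -0.002], 1], [[0.0022, -0.0032, -0.0036], [0.005, 0.006, -0.002], 1], [[0.0022, -0.0032, -0.0036], [0.005, 0.006, -0.002], 1]])

```text
clock: 3.52
eef_pos: [406.4, 263.9, 32.0]
tcp_rot: [-3.141, -0.002, -0.105]
contact_force: [-0.3, -0.0, -0.1]
opening: 1.0
```

```bash
python3 go.py 405.5 263.5 30.5
```

```text
t 3.52 pos [406.4 263.9  32. ] F [-0.3 -0.  -0.1] open 1.0
shift m [-0.0008  0.0005  0.0015] rot [-0.001  -0.002   0.0001]
```

Emit:
send_rows(plan=[[[-0.001, 0, 0.001], [0, -0.001, 0], 0.3], [[-0.001, 0, 0.001], [0, -0.001, 0], -0.3], [[-0.001, 0, 0.001], [0, -0.001, 0], -1], [[-0.001, 0, 0.001], [0, -0.001, 0], -1], [[-0.001, 0, 0.001], [0, -0.001, 0], -1]])

```text
clock: 3.93
eef_pos: [405.4, 264.0, 30.9]
tcp_rot: [-3.141, -0.001, -0.105]
contact_force: [-0.6, -0.2, -0.3]
opening: 0.301
```

Emit:
send_rows(plan=[[[0, 0, 0], [0, 0, 0], -1], [[0, 0, 0], [0, 0, 0], -1], [[0, 0, 0], [0, 0, 0], -1], [[0, 0, 0], [0, 0, 0], -1], [[0, 0, 0], [0, 0, 0], -1]])

```text
clock: 4.35
eef_pos: [405.3, 264.1, 31.0]
tcp_rot: [-3.141, -0.001, -0.105]
contact_force: [-1.0, -0.6, 5.3]
opening: 0.222
```

```bash
python3 go.py 405.5 263.5 130;python3 - <<'E'
from h import *
im=viewer.grab_frame('wrist'); cv2.imwrite('pics/w2.png',im[:,:,::-1])
E
```

```text
t 4.35 pos [405.3 264.1  31. ] F [-1.  -0.6  5.3] open 0.222
shift m [ 0.0003  0.0004 -0.099 ] rot [-0.0009 -0.001   0.0002]
```

View pics/w2.png

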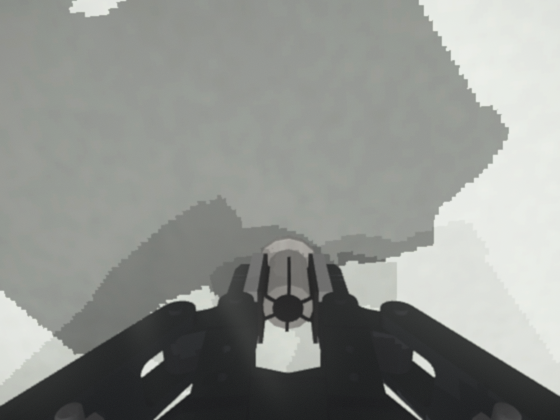

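Emit:
send_rows(plan=[[[0, 0, -0.04], [0, 0, 0], -1], [[0, 0, -0.08], [0, 0, 0], -1], [[0, 0, -0.12], [0, 0, 0], -1], [[0.02, 0.03, -0.14], [0, 0, 0], -1], [[0.04, 0.06, -0.14], [0, 0, 0], -1]])

```text
clock: 4.82
eef_pos: [441.2, 201.7, 175.6]
tcp_rot: [-3.136, -0.008, -0.101]
contact_force: [2.0, 0.4, -1.3]
opening: 0.217
```

```bash
python3 go.py 595.5 -78.2 170
```

```text
t 4.82 pos [441.2 201.7 175.6] F [ 2.   0.4 -1.3] open 0.217
shift m [0.1817 0.2629 0.0057] rot [-0.0052 -0.0079  0.004 ]
```

Emit:
send_rows(plan=[[[0.02, 0.03, 0], [0, 0, 0], -1], [[0.04, 0.058, 0], [0, 0, 0], -1], [[0.06, 0.087, 0.002], [-0.005, -0.008, 0.004], -1], [[0.08, 0.116, 0.004], [-0.005, -0.008, 0.004], -1], [[0.1, 0.145, 0.005], [-0.005, -0.008, 0.004], -1]])

```text
clock: 5.23
eef_pos: [526.5, 45.7, 170.2]
tcp_rot: [-3.141, 0.0, -0.105]
contact_force: [-0.4, 0.3, -1.3]
opening: 0.221
```

```bash
python3 go.py 595.5 -78.2 150
```

```text
t 5.23 pos [526.5  45.7 170.2] F [-0.4  0.3 -1.3] open 0.221
shift m [0.0816 0.116  0.0202] rot [-0.0002  0.0004 -0.0001]
```

Emit:
send_rows(plan=[[[0.02, 0.03, 0], [0, 0, 0], -1], [[0.04, 0.058, 0], [0, 0, 0], -1], [[0.06, 0.087, 0.01], [0, 0, 0], -1], [[0.082, 0.116, 0.02], [0, 0, 0], -1], [[0.082, 0.116, 0.02], [0, 0, 0], -1]])

```text
clock: 5.65
eef_pos: [598.1, -83.2, 148.4]
tcp_rot: [3.14, -0.001, -0.108]
contact_force: [-0.1, -0.2, -0.5]
opening: 0.219
```

```bash
python3 go.py 595.5 -78.2 150; python3 - <<'E'
from h import *
s=status.sense();cp=viewer.camera_params('wrist')
im=viewer.grab_frame('wrist'); cv2.imwrite('pics/w3.png',im[:,:,::-1])
for d in viewer.cut_out('pad0','wrist'):
    v,u=np.nonzero(d['mask']); print('pad',round(d['p'],2),d['extent'],d['mask'].sum(),back([u.mean(),v.mean()],15,cp)[0])
print(proj([[595.5,-78.2,15],[602.6,-10.6,15],[609.8,57,15],[616.9,124.6,15]],cp).round())
E
```

```text
t 5.65 pos [598.1 -83.2 148.4] F [-0.1 -0.2 -0.5] open 0.219
shift m [-0.0031 -0.0047 -0.0016] rot [ 0.0012 -0.0006 -0.0028]
pad 0.86 [236.7, 0.0, 89.9, 53.1] 3946 [609.22235032  48.05918734]
pad 0.72 [247.4, 162.4, 73.2, 76.1] 4321 [595.74684387 -76.09019189]
[[ 283.  202.]
 [ 282.  113.]
 [ 282.    9.]
 [ 281. -116.]]
```

View pics/w3.png

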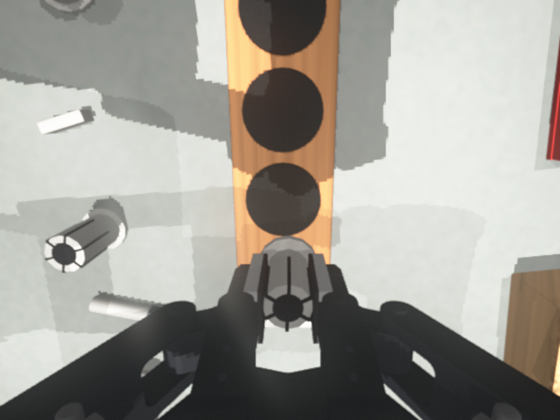

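```bash
python3 - <<'E'
from h import *
s=status.sense();cp=viewer.camera_params('wrist')
im=viewer.grab_frame('wrist')
p=s['eef_pos'];print(p)
print('pred top centre',proj(p+[0,0,9],cp), 'flange far edge',proj(p+[0,15,-31],cp),proj(p+[0,15,-26],cp))
print('tops measured (288,307)->',back([288,307],p[2]+9,cp))
g=im.max(axis=2); 
# dark pad circle fit via threshold
m=(g<75).astype(np.uint8); n,l,st,c=cv2.connectedComponentsWithStats(m)
for i in range(1,n):
    if 2500<st[i,4]<9000: print(st[i],c[i],back(st[i,:2]+st[i,2:4]/2-.5,15,cp))
E
```

```text
[595.55997027 -79.40477709 148.95198792]
pred top centre [[286.58165898 309.24617827]] flange far edge [[283.63803674 236.22575196]] [[283.50076796 239.98742803]]
tops measured (288,307)-> [[596.21321589 -78.47529824]]
[ 245    0   86   61 3570] [292.70560224  24.56330532] [[609.41937762  47.77981545]]
[ 248   74   79   83 4925] [287.94071066 115.76873096] [[602.9638956   -8.39591313]]
```

```bash
python3 go.py 595.4 -77.4 60
```

```text
t 5.8 pos [595.2 -78.4 149.4] F [ 0.3  0.  -1. ] open 0.217
shift m [ 0.0003 -0.001   0.0894] rot [-0.0006  0.0021 -0.0013]
```

Emit:
send_rows(plan=[[[0, -0.001, 0.022], [0, 0, 0], -1], [[0, -0.001, 0.045], [0, 0.001, 0], -1], [[0, -0.001, 0.067], [0, 0.001, 0], -1], [[0, -0.001, 0.089], [0, 0.001, -0.001], -1], [[0, -0.001, 0.089], [0, 0.001, -0.001], -1]])

```text
clock: 6.22
eef_pos: [591.9, -75.6, 57.0]
tcp_rot: [-3.141, 0.007, -0.104]
contact_force: [-0.4, -0.1, -1.2]
opening: 0.222
```

```bash
python3 go.py 595.4 -77.4 47
```

```text
t 6.22 pos [591.9 -75.6  57. ] F [-0.4 -0.1 -1.2] open 0.222
shift m [0.0037 0.0015 0.01  ] rot [-0.0009  0.0074  0.0012]
```

Emit:
send_rows(plan=[[[0.0035, 0.0015, 0], [0, 0.006, 0], -1], [[0.0035, 0.0015, 0.002], [0, 0.006, 0], -1], [[0.0035, 0.0015, 0.004], [0, 0.006, 0], -1], [[0.0035, 0.0015, 0.005], [0, 0.006, 0], -1], [[0.0035, 0.0015, 0.005], [0, 0.006, 0], -1]])

```text
clock: 6.63
eef_pos: [595.6, -77.4, 52.7]
tcp_rot: [-3.141, 0.0, -0.104]
contact_force: [-0.8, -0.4, -0.4]
opening: 0.221
```

```bash
python3 go.py 595.4 -77.4 46.5
```

```text
t 6.63 pos [595.6 -77.4  52.7] F [-0.8 -0.4 -0.4] open 0.221
shift m [-0.0002  0.      0.0062] rot [-0.0009  0.0003  0.0012]
```

Emit:
send_rows(plan=[[[0, 0, 0.002], [0, 0, 0.001], -1], [[0, 0, 0.004], [0, 0, 0.001], -1], [[0, 0, 0.006], [0, 0, 0.001], -1], [[0, 0, 0.006], [0, 0, 0.001], -1], [[0, 0, 0.006], [0, 0, 0.001], -1]])

```text
clock: 7.05
eef_pos: [595.5, -77.4, 46.5]
tcp_rot: [-3.141, 0.001, -0.105]
contact_force: [0.1, 0.4, -1.2]
opening: 0.222
```

```bash
python3 go.py 595.4 -77.4 46
```

```text
t 7.05 pos [595.5 -77.4  46.5] F [ 0.1  0.4 -1.2] open 0.222
shift m [-0.0001  0.      0.0005] rot [-0.0009  0.0006  0.0002]
```

Next I'll lower it until it touches.

Emit:
send_rows(plan=[[[0, 0, 0.0003], [0, 0, 0], -1], [[0, 0, 0.0006], [0, 0, 0], -1], [[0, 0, 0.0008], [0, 0, 0], -1], [[0, 0, 0.001], [0, 0, 0], -1], [[0, 0, 0.001], [0, 0, 0], -1]])

```text
clock: 7.47
eef_pos: [595.5, -77.5, 46.1]
tcp_rot: [-3.141, 0.001, -0.105]
contact_force: [-1.8, 0.2, 6.6]
opening: 0.222
```

Emit:
send_rows(plan=[[[0, 0, 0], [0, 0, 0], -0.5], [[0, 0, 0], [0, 0, 0], -0.45], [[0, 0, 0], [0, 0, 0], -0.2], [[0, 0, 0], [0, 0, 0], 0.1], [[0, 0, 0], [0, 0, 0], 0.3]])

```text
clock: 7.88
eef_pos: [595.5, -77.4, 45.9]
tcp_rot: [-3.141, 0.001, -0.105]
contact_force: [0.5, -0.2, 0.6]
opening: 0.646
```

Emit:
send_rows(plan=[[[0, 0, -0.01], [0, 0, 0], 0.6], [[0, 0, -0.03], [0, 0, 0], 0.8], [[0, 0, -0.06], [0, 0, 0], 1], [[0, 0, -0.1], [0, 0, 0], 1], [[0, 0, -0.12], [0, 0, 0], 1]])

```text
clock: 8.3
eef_pos: [597.0, -77.7, 170.5]
tcp_rot: [-3.141, -0.003, -0.105]
contact_force: [1.2, -0.7, 1.6]
opening: 1.002
```

```bash
python3 go.py 442 -89.5 160; python3 - <<'E'
from h import *
s=status.sense();cp=viewer.camera_params('wrist')
im=viewer.grab_frame('wrist'); cv2.imwrite('pics/w4.png',im[:,:,::-1])
for d in viewer.cut_out('collet_a','wrist'):
    print(round(d['p'],2),d['extent'])
    for k,x0,z in(('a',[595.5,-77.5],15),('b',[442.,-89],0)):
        c=proj([*x0,z+DIM[k][2]/2],cp)[0]; e=d['extent']
        if np.hypot(e[0]+e[2]/2-c[0],e[1]+e[3]/2-c[1])<40: print(k,fit(k,[d['mask']],[cp],x0,z))
E
```

```text
t 8.3 pos [597.  -77.7 170.5] F [ 1.2 -0.7  1.6] open 1.002
shift m [-0.1529  0.0279  0.01  ] rot [-0.0007 -0.0034  0.0003]
0.98 [268.8, 186.5, 30.3, 40.4]
a (array([595.82610691, -76.99571091]), np.float64(0.07601044504995459))
0.73 [64.0, 203.8, 77.3, 60.2]
b (array([440.46328333, -88.20864056]), np.float64(0.04649595687331536))
0.69 [41.4, 0.0, 78.2, 29.9]
0.53 [104.0, 410.1, 10.7, 8.1]
```

View pics/w4.png

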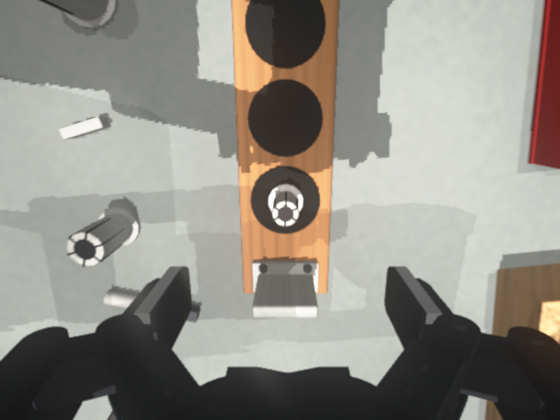

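Collet a stands free at the centre of the pad by the stop, around (286,200). Collet b is next.

Emit:
send_rows(plan=[[[-0.035, 0.006, 0.003], [0, -0.003, 0], 1], [[-0.07, 0.012, 0.006], [0, -0.003, 0], 1], [[-0.105, 0.018, 0.009], [0, -0.003, 0], 1], [[-0.13, 0.025, 0.01], [0, -0.003, 0], 1], [[-0.153, 0.028, 0.01], [0, -0.003, 0], 1]])

```text
clock: 8.82
eef_pos: [440.3, -89.7, 159.1]
tcp_rot: [-3.141, -0.002, -0.105]
contact_force: [-0.0, 0.4, 1.0]
opening: 1.0
```

```bash
python3 go.py 441.7 -89 43
```

```text
t 8.82 pos [440.3 -89.7 159.1] F [-0.   0.4  1. ] open 1.0
shift m [ 0.0011 -0.0008  0.1161] rot [-0.0007 -0.0019  0.0002]
```

Emit:
send_rows(plan=[[[0.001, -0.001, 0.03], [0, 0, 0], 1], [[0.001, -0.001, 0.06], [0, 0, 0], 1], [[0.001, -0.001, 0.09], [0, 0, 0], 1], [[0.001, -0.001, 0.11], [0, 0, 0], 1], [[0.001, -0.001, 0.12], [0, 0, 0], 1]])

```text
clock: 9.23
eef_pos: [439.6, -88.4, 36.6]
tcp_rot: [-3.14, 0.002, -0.105]
contact_force: [-1.7, 0.2, 0.4]
opening: 1.0
```

```bash
python3 go.py 441.7 -89 38
```

```text
t 9.23 pos [439.6 -88.4  36.6] F [-1.7  0.2  0.4] open 1.0
shift m [ 0.0021  0.0004 -0.0014] rot [-0.0011  0.0022  0.0001]
```

Emit:
send_rows(plan=[[[0.002, 0.0005, -0.0015], [0, 0.002, 0], 1], [[0.002, 0.0005, -0.0015], [0, 0.002, 0], 0.6], [[0.002, 0.0005, -0.0015], [0, 0.002, 0], 0.2], [[0.002, 0.0005, -0.0015], [0, 0.002, 0], 0], [[0.002, 0.0005, -0.0015], [0, 0.002, 0], -0.1]])

```text
clock: 9.65
eef_pos: [442.3, -89.2, 39.1]
tcp_rot: [-3.141, -0.002, -0.105]
contact_force: [0.1, -0.0, 0.2]
opening: 0.458
```

Emit:
send_rows(plan=[[[0, 0, 0], [0, 0, 0], -0.3], [[0, 0, 0], [0, 0, 0], -0.6], [[0, 0, 0], [0, 0, 0], -1], [[0, 0, 0], [0, 0, 0], -1], [[0, 0, 0], [0, 0, 0], -1]], squeeze=40)

```text
clock: 10.07
eef_pos: [442.6, -89.3, 40.1]
tcp_rot: [-3.141, -0.003, -0.105]
contact_force: [-2.1, 0.8, 9.4]
opening: 0.315
```

```bash
python3 go.py 602.6 -9.8 160
```

```text
t 10.07 pos [442.6 -89.3  40.1] F [-2.1  0.8  9.4] open 0.315
shift m [ 0.1511 -0.0959 -0.1194] rot [-0.0008 -0.0028  0.0001]
```

Emit:
send_rows(plan=[[[0, 0, -0.03], [0, 0, 0], -1], [[0, 0, -0.06], [0, 0, 0], -1], [[0, 0, -0.09], [0, -0.003, 0], -1], [[0.02, -0.012, -0.11], [0, -0.003, 0], -1], [[0.045, -0.028, -0.12], [0, -0.003, 0], -1]])

```text
clock: 10.48
eef_pos: [490.1, -66.7, 163.4]
tcp_rot: [-3.141, -0.003, -0.106]
contact_force: [1.0, -1.5, -1.7]
opening: 0.317
```

```bash
python3 go.py 602.6 -9.8 150
```

```text
t 10.48 pos [490.1 -66.7 163.4] F [ 1.  -1.5 -1.7] open 0.317
shift m [ 0.1057 -0.0685  0.0137] rot [-0.0004 -0.0026 -0.0014]
```

Emit:
send_rows(plan=[[[0.03, -0.019, 0.003], [0, -0.002, 0], -1], [[0.06, -0.038, 0.006], [0, -0.002, 0], -1], [[0.085, -0.055, 0.01], [0, -0.002, -0.001], -1], [[0.1, -0.065, 0.014], [0, -0.002, -0.001], -1], [[0.106, -0.0685, 0.018], [0, -0.002, -0.001], -1]])

```text
clock: 10.9
eef_pos: [605.3, -8.4, 145.8]
tcp_rot: [-3.141, -0.003, -0.104]
contact_force: [-0.5, 1.1, -0.4]
opening: 0.315
```

```bash
cat > look.py <<'E'
import sys; from h import *
k,zoff,name=sys.argv[1],float(sys.argv[2]),sys.argv[3]
s=status.sense();cp=viewer.camera_params('wrist');p=s['eef_pos']
im=viewer.grab_frame('wrist'); cv2.imwrite(f'pics/{name}.png',im[:,:,::-1])
D,F,H=DIM[k]
print('tcp',p.round(1),'pred top centre',proj(p+[0,0,H-zoff],cp).round(1),'pred pads',proj([[602.6,-9.8,15],[609.8,57.8,15],[616.9,125.4,15]],cp).round().tolist())
m=(im.max(axis=2)<75).astype(np.uint8); n,l,st,c=cv2.connectedComponentsWithStats(m)
for i in range(1,n):
    if 2500<st[i,4]<12000 and .8<st[i,2]/st[i,3]<1.25: print(st[i],back(st[i,:2]+st[i,2:4]/2-.5,15,cp).round(1))
E
python3 look.py b 40 w5;python3 go.py 602.6 -9.8 65
```

```text
tcp [605.3  -8.4 145.8] pred top centre [[286.7 320.2]] pred pads [[283.0, 211.0], [283.0, 122.0], [283.0, 19.0]]
[ 245   80   79   82 4883] [[610.5  59. ]]
t 10.95 pos [604.5  -8.6 144.7] F [ 0.4 -0.3 -2.2] open 0.319
shift m [-0.0019  0.0014  0.0797] rot [-0.0007 -0.001   0.0008]
```

View pics/w5.png

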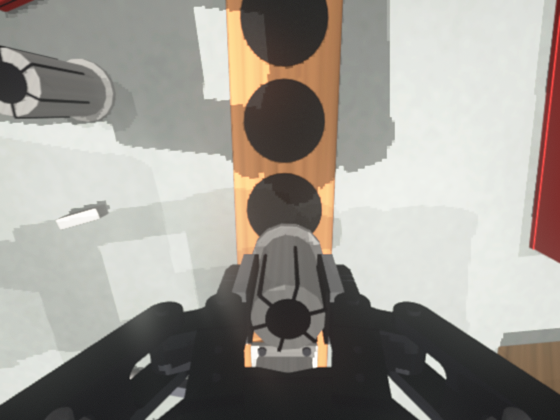

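Emit:
send_rows(plan=[[[-0.0015, 0.001, 0.02], [0, -0.001, 0.001], -1], [[-0.0015, 0.001, 0.04], [0, -0.001, 0.001], -1], [[-0.0015, 0.001, 0.06], [0, -0.001, 0.001], -1], [[-0.0015, 0.001, 0.075], [0, -0.001, 0.001], -1], [[-0.0015, 0.001, 0.08], [0, -0.001, 0.001], -1]])

```text
clock: 11.37
eef_pos: [600.2, -10.0, 62.6]
tcp_rot: [-3.141, 0.004, -0.106]
contact_force: [-0.1, -0.3, -2.9]
opening: 0.315
```

```bash
python3 go.py 602.9 -9.3 58
```

```text
t 11.37 pos [600.2 -10.   62.6] F [-0.1 -0.3 -2.9] open 0.315
shift m [ 0.0026 -0.001   0.0046] rot [-0.0001  0.0044 -0.0006]
```

Emit:
send_rows(plan=[[[0.0026, -0.001, 0.001], [0, 0.004, 0], -1], [[0.0026, -0.001, 0.002], [0, 0.004, 0], -1], [[0.0026, -0.001, 0.004], [0, 0.004, 0], -1], [[0.0026, -0.001, 0.0046], [0, 0.004, 0], -1], [[0.0026, -0.001, 0.0046], [0, 0.004, 0], -1]])

```text
clock: 11.78
eef_pos: [603.2, -9.3, 58.6]
tcp_rot: [-3.141, -0.001, -0.106]
contact_force: [-0.9, 0.3, -1.5]
opening: 0.315
```

```bash
python3 go.py 602.9 -9.3 55
```

```text
t 11.78 pos [603.2  -9.3  58.6] F [-0.9  0.3 -1.5] open 0.315
shift m [-0.0003  0.      0.0036] rot [-0.0002 -0.0006 -0.0006]
```

Emit:
send_rows(plan=[[[0, 0, 0.001], [0, 0, 0], -1], [[0, 0, 0.002], [0, 0, 0], -1], [[0, 0, 0.0025], [0, 0, 0], -1], [[0, 0, 0.003], [0, 0, 0], -1], [[0, 0, 0.003], [0, 0, 0], -1]])

```text
clock: 12.2
eef_pos: [603.2, -9.3, 55.5]
tcp_rot: [-3.141, -0.0, -0.106]
contact_force: [0.1, 0.6, -2.7]
opening: 0.318
```

Emit:
send_rows(plan=[[[0, 0, 0.0003], [0, 0, 0], -1], [[0, 0, 0.0006], [0, 0, 0], -1], [[0, 0, 0.0008], [0, 0, 0], -1], [[0, 0, 0.001], [0, 0, 0], -1], [[0, 0, 0.001], [0, 0, 0], -1]])

```text
clock: 12.62
eef_pos: [603.2, -9.3, 55.1]
tcp_rot: [-3.141, -0.0, -0.105]
contact_force: [-2.9, 0.6, 6.2]
opening: 0.316
```

Contact. I'll release and lift.

Emit:
send_rows(plan=[[[0, 0, 0], [0, 0, 0], -0.3], [[0, 0, 0], [0, 0, 0], -0.2], [[0, 0, 0], [0, 0, 0], 0.1], [[0, 0, 0], [0, 0, 0], 0.4], [[0, 0, 0], [0, 0, 0], 0.6]])

```text
clock: 13.03
eef_pos: [603.2, -9.3, 55.0]
tcp_rot: [-3.141, -0.0, -0.106]
contact_force: [-0.5, -1.3, 0.2]
opening: 0.792
```

Emit:
send_rows(plan=[[[0, 0, -0.01], [0, 0, 0], 0.8], [[0, 0, -0.03], [0, 0, 0], 1], [[0, 0, -0.06], [0, 0, 0], 1], [[0, 0, -0.09], [0, 0, 0], 1], [[0, 0, -0.12], [0, 0, 0], 1]])

```text
clock: 13.45
eef_pos: [602.9, -9.3, 176.9]
tcp_rot: [-3.141, -0.0, -0.106]
contact_force: [1.1, -0.6, -0.3]
opening: 0.998
```

```bash
cat > chk.py <<'E'
import sys; from h import *
name=sys.argv[1]; G=[(a.split(',')) for a in sys.argv[2:]]
cp=viewer.camera_params('wrist')
im=viewer.grab_frame('wrist'); cv2.imwrite(f'pics/{name}.png',im[:,:,::-1])
for d in viewer.cut_out('collet_a','wrist'):
    for k,x,y,z in G:
        x0=[float(x),float(y)];z=float(z)
        c=proj([*x0,z+DIM[k][2]/2],cp)[0]; e=d['extent']
        if np.hypot(e[0]+e[2]/2-c[0],e[1]+e[3]/2-c[1])<40: print(round(d['p'],2),e,k,fit(k,[d['mask']],[cp],x0,z))
E
python3 go.py 463.6 93.8 160; python3 chk.py w6 b,603,-9,15 c,463,94,0
```

```text
t 13.45 pos [602.9  -9.3 176.9] F [ 1.1 -0.6 -0.3] open 0.998
shift m [-0.1494 -0.0879  0.0168] rot [-0.0002 -0.0002 -0.0006]
0.74 [23.1, 52.4, 112.5, 68.8] c (array([462.89139843,  95.64255333]), np.float64(0.0423665791776028))
0.73 [265.9, 175.0, 45.7, 62.3] b (array([603.366591 ,  -8.4412053]), np.float64(0.046602004110996915))
```

View pics/w6.png

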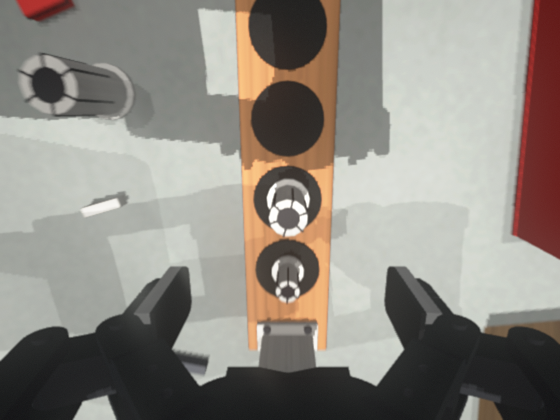

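Collets a and b both stand centred on their pads, at (287,270) and (288,200). Collet c is next.

Emit:
send_rows(plan=[[[-0.035, -0.02, 0.003], [0, 0, 0], 1], [[-0.07, -0.04, 0.006], [0, 0, 0], 1], [[-0.105, -0.061, 0.009], [0, 0, 0], 1], [[-0.135, -0.079, 0.01], [0, 0, 0], 1], [[-0.1495, -0.0885, 0.015], [0, 0, 0], 1]])

```text
clock: 13.97
eef_pos: [463.3, 95.6, 164.6]
tcp_rot: [-3.141, -0.007, -0.105]
contact_force: [-0.1, -0.5, -0.8]
opening: 0.999
```

```bash
python3 go.py 463.3 94.3 50
```

```text
t 13.97 pos [463.3  95.6 164.6] F [-0.1 -0.5 -0.8] open 0.999
shift m [-0.0006  0.0014  0.1146] rot [-0.0009 -0.0071 -0.    ]
```

Emit:
send_rows(plan=[[[-0.001, 0.001, 0.03], [0, -0.007, 0], 1], [[-0.001, 0.001, 0.06], [0, -0.007, 0], 1], [[-0.001, 0.001, 0.085], [0, -0.007, 0], 1], [[-0.001, 0.001, 0.105], [0, -0.007, 0], 1], [[-0.001, 0.001, 0.113], [0, -0.007, 0], 1]])

```text
clock: 14.38
eef_pos: [461.3, 94.5, 49.3]
tcp_rot: [3.141, 0.003, -0.105]
contact_force: [0.8, -0.6, 1.1]
opening: 1.003
```

```bash
python3 go.py 463.3 94.3 50
```

```text
t 14.38 pos [461.3  94.5  49.3] F [ 0.8 -0.6  1.1] open 1.003
shift m [ 0.002  -0.     -0.0007] rot [0.0002 0.0032 0.0002]
```

Emit:
send_rows(plan=[[[0.002, 0, -0.0005], [0, 0.003, 0], 1], [[0.002, 0, -0.0005], [0, 0.003, 0], 0.8], [[0.002, 0, -0.0005], [0, 0.003, 0], 0.5], [[0.002, 0, -0.0005], [0, 0.003, 0], 0.3], [[0.002, 0, -0.0005], [0, 0.003, 0], 0.1]])

```text
clock: 14.8
eef_pos: [464.1, 94.4, 50.8]
tcp_rot: [-3.141, -0.002, -0.105]
contact_force: [-0.1, -0.6, -0.9]
opening: 0.554
```

Emit:
send_rows(plan=[[[0, 0, 0], [0, 0, 0], -0.1], [[0, 0, 0], [0, 0, 0], -0.4], [[0, 0, 0], [0, 0, 0], -1], [[0, 0, 0], [0, 0, 0], -1], [[0, 0, 0], [0, 0, 0], -1]], squeeze=50)

```text
clock: 15.22
eef_pos: [463.9, 94.4, 51.7]
tcp_rot: [-3.141, -0.002, -0.105]
contact_force: [-3.5, -0.1, 10.6]
opening: 0.408
```

```bash
python3 go.py 610.1 58.2 170
```

```text
t 15.22 pos [463.9  94.4  51.7] F [-3.5 -0.1 10.6] open 0.408
shift m [ 0.1494  0.0206 -0.1181] rot [-0.0005 -0.0016  0.    ]
```

Emit:
send_rows(plan=[[[0, 0, -0.03], [0, 0, 0], -1], [[0, 0, -0.06], [0, 0, 0], -1], [[0, 0, -0.09], [0, -0.001, 0], -1], [[0.02, 0.003, -0.11], [0, -0.001, 0], -1], [[0.045, 0.006, -0.118], [0, -0.001, 0], -1]])

```text
clock: 15.63
eef_pos: [508.0, 83.9, 173.0]
tcp_rot: [-3.14, -0.003, -0.104]
contact_force: [0.7, 0.5, -3.9]
opening: 0.41
```

```bash
python3 go.py 610.1 58.2 155
```

```text
t 15.63 pos [508.   83.9 173. ] F [ 0.7  0.5 -3.9] open 0.41
shift m [0.1042 0.015  0.0184] rot [-0.0014 -0.0032  0.0009]
```

Emit:
send_rows(plan=[[[0.03, 0.004, 0.003], [0, -0.002, 0], -1], [[0.06, 0.008, 0.006], [0, -0.002, 0], -1], [[0.085, 0.012, 0.01], [-0.001, -0.002, 0.001], -1], [[0.099, 0.014, 0.014], [-0.001, -0.003, 0.001], -1], [[0.1035, 0.015, 0.018], [-0.001, -0.003, 0.001], -1]])

```text
clock: 16.05
eef_pos: [611.6, 57.6, 155.2]
tcp_rot: [-3.141, -0.002, -0.106]
contact_force: [-0.0, 1.4, -3.9]
opening: 0.412
```

```bash
python3 look.py c 51.7 w7;python3 go.py 610.1 58.2 77
```

```text
tcp [611.6  57.6 155.2] pred top centre [[286.7 331. ]] pred pads [[285.0, 280.0], [285.0, 206.0], [284.0, 120.0]]
[ 247   79   77   79 4422] [[617.6 126.5]]
t 16.1 pos [610.3  57.6 154.1] F [ 0.9 -0.5 -4.8] open 0.41
shift m [-0.0003 -0.0005  0.0771] rot [-0.0001  0.0002 -0.0008]
```

View pics/w7.png

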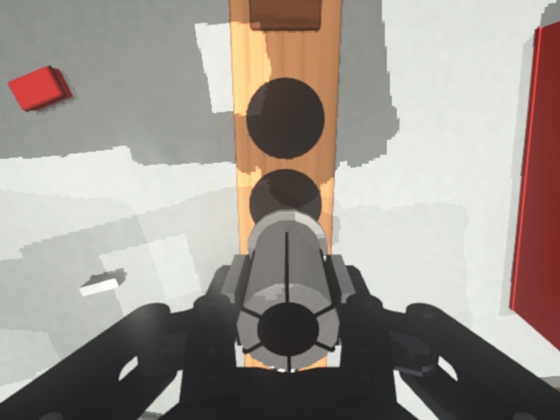

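Emit:
send_rows(plan=[[[0, -0.0005, 0.02], [0, 0, 0], -1], [[0, -0.0005, 0.04], [0, 0, 0], -1], [[0, -0.0005, 0.06], [0, 0, 0], -1], [[0, -0.0005, 0.073], [0, 0, -0.001], -1], [[0, -0.0005, 0.077], [0, 0, -0.001], -1]])

```text
clock: 16.52
eef_pos: [607.8, 58.2, 74.8]
tcp_rot: [3.141, 0.005, -0.104]
contact_force: [-0.0, -0.5, -3.9]
opening: 0.408
```

```bash
python3 go.py 610.2 58.4 70
```

```text
t 16.52 pos [607.8  58.2  74.8] F [-0.  -0.5 -3.9] open 0.408
shift m [ 0.0024 -0.0004  0.0048] rot [0.0007 0.0047 0.0006]
```

Emit:
send_rows(plan=[[[0.0023, -0.0004, 0.001], [0, 0.004, 0], -1], [[0.0023, -0.0004, 0.002], [0, 0.004, 0], -1], [[0.0023, -0.0004, 0.004], [0, 0.004, 0], -1], [[0.0023, -0.0004, 0.0048], [0, 0.004, 0], -1], [[0.0023, -0.0004, 0.0048], [0, 0.004, 0], -1]])

```text
clock: 16.93
eef_pos: [610.5, 58.4, 70.6]
tcp_rot: [3.141, -0.0, -0.104]
contact_force: [0.3, -0.3, -5.0]
opening: 0.408
```

```bash
python3 go.py 610.2 58.4 67
```

```text
t 16.93 pos [610.5  58.4  70.6] F [ 0.3 -0.3 -5. ] open 0.408
shift m [-0.0003  0.0001  0.0036] rot [ 0.0005 -0.0003  0.0006]
```

Emit:
send_rows(plan=[[[0, 0, 0.001], [0, 0, 0], -1], [[0, 0, 0.002], [0, 0, 0], -1], [[0, 0, 0.003], [0, 0, 0], -1], [[0, 0, 0.0035], [0, 0, 0], -1], [[0, 0, 0.0035], [0, 0, 0], -1]])

```text
clock: 17.35
eef_pos: [610.4, 58.4, 67.0]
tcp_rot: [3.141, -0.0, -0.104]
contact_force: [-0.0, -0.7, -4.5]
opening: 0.407
```

Emit:
send_rows(plan=[[[0, 0, 0.0003], [0, 0, 0], -1], [[0, 0, 0.0006], [0, 0, 0], -1], [[0, 0, 0.0008], [0, 0, 0], -1], [[0, 0, 0.001], [0, 0, 0], -1], [[0, 0, 0.001], [0, 0, 0], -1]])

```text
clock: 17.77
eef_pos: [610.4, 58.4, 66.8]
tcp_rot: [3.141, -0.0, -0.104]
contact_force: [-4.2, -0.6, 7.0]
opening: 0.408
```

Emit:
send_rows(plan=[[[0, 0, 0], [0, 0, 0], -0.1], [[0, 0, 0], [0, 0, 0], 0], [[0, 0, 0], [0, 0, 0], 0.3], [[0, 0, 0], [0, 0, 0], 0.6], [[0, 0, 0], [0, 0, 0], 0.8]])

```text
clock: 18.18
eef_pos: [610.5, 58.4, 66.8]
tcp_rot: [3.141, -0.0, -0.104]
contact_force: [-0.2, 0.3, 0.4]
opening: 0.898
```

Emit:
send_rows(plan=[[[0, 0, -0.01], [0, 0, 0], 0.9], [[0, 0, -0.03], [0, 0, 0], 1], [[0, 0, -0.06], [0, 0, 0], 1], [[0, 0, -0.09], [0, 0, 0], 1], [[0, 0, -0.12], [0, 0, 0], 1]])

```text
clock: 18.6
eef_pos: [610.3, 58.4, 188.6]
tcp_rot: [3.141, -0.0, -0.104]
contact_force: [0.2, 0.2, -0.6]
opening: 1.001
```

```bash
python3 go.py 435 -266 185; python3 chk.py w8 c,610,58,15 b,603,-9,15
```

```text
t 18.6 pos [610.3  58.4 188.6] F [ 0.2  0.2 -0.6] open 1.001
shift m [-0.1405  0.3409  0.0038] rot [ 0.0005 -0.0001  0.0005]
0.89 [266.1, 242.3, 43.5, 68.8] b (array([603.36416248,  -8.14006898]), np.float64(0.03818379345603272))
0.59 [263.8, 173.3, 50.6, 72.2] c (array([610.51681467,  59.34321864]), np.float64(0.04380359498680739))
0.31 [257.9, 240.5, 58.0, 47.1] b (array([615.94488687,  11.83206903]), np.float64(1.8373136067101585))
```

View pics/w8.png

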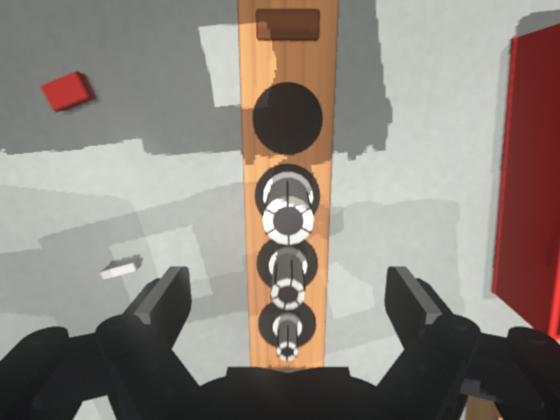

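Collets a, b and c are all centred; c is at (288,195). Collet d is next.

Emit:
send_rows(plan=[[[-0.014, 0.034, 0], [0, 0, 0], 1], [[-0.028, 0.068, 0], [0, 0, 0], 1], [[-0.042, 0.102, 0], [0, 0, 0], 1], [[-0.056, 0.136, 0], [0, 0, 0], 1], [[-0.07, 0.17, 0], [0, 0, 0], 1]])

```text
clock: 19.12
eef_pos: [525.0, -104.1, 192.0]
tcp_rot: [-3.14, -0.009, -0.104]
contact_force: [0.3, 0.4, -0.1]
opening: 0.999
```

```bash
python3 go.py 435 -266 185
```

```text
t 19.12 pos [ 525.  -104.1  192. ] F [ 0.3  0.4 -0.1] open 0.999
shift m [-0.0728  0.1703  0.0062] rot [-0.0012 -0.0091  0.0011]
```

Emit:
send_rows(plan=[[[-0.015, 0.035, 0.001], [0, -0.005, 0], 1], [[-0.03, 0.07, 0.002], [0, -0.008, 0], 1], [[-0.045, 0.105, 0.004], [0, -0.009, 0.001], 1], [[-0.06, 0.14, 0.005], [0, -0.009, 0.001], 1], [[-0.073, 0.17, 0.006], [0, -0.009, 0.001], 1]])

```text
clock: 19.53
eef_pos: [433.2, -267.3, 185.1]
tcp_rot: [-3.141, 0.0, -0.105]
contact_force: [-0.4, -0.2, -0.9]
opening: 1.002
```

Emit:
send_rows(plan=[[[0, 0, 0], [0, 0, 0], 1], [[0, 0, 0], [0, 0, 0], 1], [[0, 0, 0], [0, 0, 0], 1], [[0, 0, 0], [0, 0, 0], 1], [[0, 0, 0], [0, 0, 0], 1]])

```text
clock: 19.95
eef_pos: [433.8, -266.3, 185.1]
tcp_rot: [-3.14, 0.0, -0.104]
contact_force: [0.1, 0.8, 0.2]
opening: 1.002
```

```bash
python3 chk.py w9 d,435,-266,0;  python3 go.py 434.8 -266.5 62
```

```text
0.76 [253.3, 165.2, 64.4, 88.5] d (array([ 434.14050221, -264.28971875]), np.float64(0.028514872672801197))
t 20.05 pos [ 433.8 -266.4  185.1] F [0.6 0.3 0.1] open 1.0
shift m [1.000e-03 1.000e-04 1.231e-01] rot [-0.0011  0.0001  0.0015]
```

View pics/w9.png

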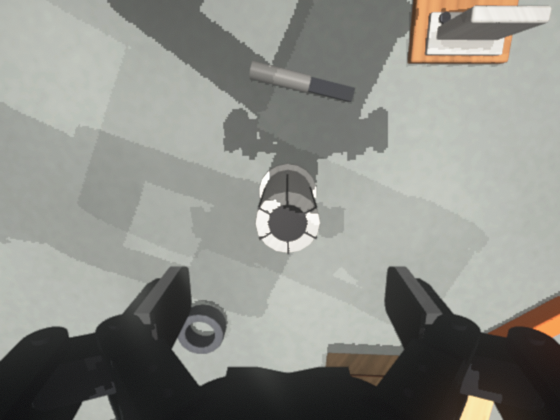

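Emit:
send_rows(plan=[[[0.001, -0.001, 0.03], [0, 0, 0], 1], [[0.001, -0.001, 0.06], [0, 0, 0], 1], [[0.001, -0.001, 0.09], [0, 0, 0], 1], [[0.001, -0.001, 0.112], [0, 0, 0.001], 1], [[0.001, -0.001, 0.12], [0, 0, 0.001], 1]])

```text
clock: 20.47
eef_pos: [433.7, -263.8, 62.3]
tcp_rot: [-3.139, 0.004, -0.103]
contact_force: [-0.9, 0.9, 0.0]
opening: 1.002
```

```bash
python3 go.py 434.5 -265.3 62
```

```text
t 20.47 pos [ 433.7 -263.8   62.3] F [-0.9  0.9  0. ] open 1.002
shift m [0.001  0.0014 0.0003] rot [-0.003   0.004   0.0016]
```

Emit:
send_rows(plan=[[[0.001, 0.0014, 0], [-0.003, 0.003, 0.0015], 1], [[0.001, 0.0014, 0], [-0.003, 0.003, 0.0015], 0.9], [[0.001, 0.0014, 0], [-0.003, 0.003, 0.0015], 0.7], [[0.001, 0.0014, 0], [-0.003, 0.003, 0.0015], 0.5], [[0.001, 0.0014, 0], [-0.003, 0.003, 0.0015], 0.3]])

```text
clock: 20.88
eef_pos: [435.3, -265.7, 63.5]
tcp_rot: [3.141, -0.001, -0.105]
contact_force: [0.2, -0.1, 0.3]
opening: 0.655
```

Emit:
send_rows(plan=[[[0, 0, 0], [0, 0, 0], 0.1], [[0, 0, 0], [0, 0, 0], -0.2], [[0, 0, 0], [0, 0, 0], -1], [[0, 0, 0], [0, 0, 0], -1], [[0, 0, 0], [0, 0, 0], -1]], squeeze=70)

```text
clock: 21.3
eef_pos: [435.0, -265.8, 64.6]
tcp_rot: [3.14, -0.001, -0.105]
contact_force: [-5.0, 1.1, 11.5]
opening: 0.499
```

```bash
python3 go.py 617.3 126 190
```

```text
t 21.3 pos [ 435.  -265.8   64.6] F [-5.   1.1 11.5] open 0.499
shift m [ 0.1404 -0.4086 -0.1258] rot [ 0.0012 -0.0009  0.0001]
```

Emit:
send_rows(plan=[[[0, 0, -0.03], [0, 0, 0], -1], [[0, 0, -0.06], [0, 0, 0], -1], [[0, 0, -0.09], [0, 0, 0], -1], [[0.005, -0.015, -0.12], [0.001, 0, 0], -1], [[0.01, -0.035, -0.135], [0.001, 0, 0], -1]])

```text
clock: 21.72
eef_pos: [449.3, -233.0, 203.0]
tcp_rot: [3.14, -0.005, -0.107]
contact_force: [1.5, -0.7, -6.5]
opening: 0.5
```

```bash
python3 go.py 617.3 126 195
```

```text
t 21.72 pos [ 449.3 -233.   203. ] F [ 1.5 -0.7 -6.5] open 0.5
shift m [ 0.1287 -0.3749  0.0078] rot [ 0.002  -0.0045 -0.0018]
```

Emit:
send_rows(plan=[[[0.01, -0.03, 0], [0, 0, 0], -1], [[0.02, -0.06, 0], [0.001, -0.003, 0], -1], [[0.031, -0.09, 0.001], [0.001, -0.004, -0.001], -1], [[0.041, -0.12, 0.002], [0.001, -0.004, -0.001], -1], [[0.051, -0.15, 0.003], [0.001, -0.004, -0.001], -1]])

```text
clock: 22.13
eef_pos: [515.8, -87.8, 199.8]
tcp_rot: [3.141, 0.0, -0.106]
contact_force: [-1.2, 0.2, -6.6]
opening: 0.499
```

```bash
python3 go.py 617.3 126 195
```

```text
t 22.13 pos [515.8 -87.8 199.8] F [-1.2  0.2 -6.6] open 0.499
shift m [ 0.0783 -0.2234  0.0046] rot [ 0.0009  0.0001 -0.001 ]
```

Emit:
send_rows(plan=[[[0.01, -0.028, 0], [0, 0, 0], -1], [[0.02, -0.056, 0], [0, 0, 0], -1], [[0.03, -0.085, 0.001], [0, 0, 0], -1], [[0.04, -0.115, 0.002], [0, 0, -0.001], -1], [[0.05, -0.145, 0.003], [0, 0, -0.001], -1]])

```text
clock: 22.55
eef_pos: [580.6, 52.5, 196.3]
tcp_rot: [3.14, 0.001, -0.105]
contact_force: [1.3, -0.7, -5.9]
opening: 0.502
```

```bash
python3 go.py 617.3 126 185
```

```text
t 22.55 pos [580.6  52.5 196.3] F [ 1.3 -0.7 -5.9] open 0.502
shift m [ 0.0288 -0.077   0.0111] rot [ 0.0012  0.0011 -0.    ]
```

Emit:
send_rows(plan=[[[0.01, -0.025, 0], [0, 0, 0], -1], [[0.019, -0.05, 0.002], [0.001, 0.001, 0], -1], [[0.026, -0.068, 0.005], [0.001, 0.001, 0], -1], [[0.0285, -0.075, 0.008], [0.001, 0.001, 0], -1], [[0.0288, -0.077, 0.011], [0.001, 0.001, 0], -1]])

```text
clock: 22.97
eef_pos: [617.4, 127.0, 184.4]
tcp_rot: [3.141, 0.001, -0.104]
contact_force: [-0.5, -0.9, -5.6]
opening: 0.501
```

```bash
python3 look.py d 64.6 w10;python3 go.py 617.3 126 90
```

```text
tcp [617.4 127.  184.4] pred top centre [[286.5 344.8]] pred pads [[287.0, 327.0], [287.0, 267.0], [287.0, 198.0]]
t 23.02 pos [616.6 126.2 183.7] F [-0.8 -0.2 -6.2] open 0.499
shift m [0.001  0.0001 0.0937] rot [0.0011 0.0021 0.0009]
```

View pics/w10.png

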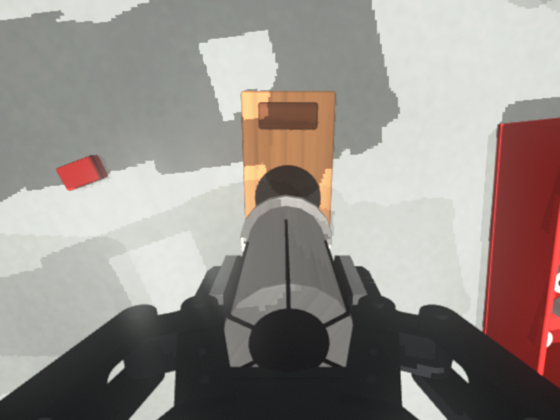

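Emit:
send_rows(plan=[[[0.001, 0.0005, 0.025], [0, 0, 0], -1], [[0.001, 0.0005, 0.05], [0, 0.002, 0], -1], [[0.001, 0.0005, 0.072], [0.001, 0.002, 0], -1], [[0.001, 0.0005, 0.088], [0.001, 0.002, 0.001], -1], [[0.001, 0.0005, 0.094], [0.001, 0.002, 0.001], -1]])

```text
clock: 23.43
eef_pos: [614.8, 123.7, 86.9]
tcp_rot: [3.14, 0.005, -0.106]
contact_force: [-0.8, -0.0, -5.8]
opening: 0.501
```

```bash
python3 go.py 617.3 125.7 83
```

```text
t 23.43 pos [614.8 123.7  86.9] F [-0.8 -0.  -5.8] open 0.501
shift m [ 0.0023 -0.0023  0.0038] rot [ 0.0019  0.005  -0.0013]
```

Emit:
send_rows(plan=[[[0.0023, -0.0023, 0.001], [0.001, 0.004, -0.001], -1], [[0.0023, -0.0023, 0.002], [0.001, 0.004, -0.001], -1], [[0.0023, -0.0023, 0.003], [0.001, 0.004, -0.001], -1], [[0.0023, -0.0023, 0.0036], [0.001, 0.004, -0.001], -1], [[0.0023, -0.0023, 0.0036], [0.001, 0.004, -0.001], -1]])

```text
clock: 23.85
eef_pos: [617.9, 125.7, 84.2]
tcp_rot: [3.141, -0.0, -0.105]
contact_force: [0.5, 1.0, -6.9]
opening: 0.501
```

```bash
python3 go.py 617.3 125.7 80
```

```text
t 23.85 pos [617.9 125.7  84.2] F [ 0.5  1.  -6.9] open 0.501
shift m [-0.0006  0.0001  0.0042] rot [ 0.0005 -0.0005 -0.0003]
```

Emit:
send_rows(plan=[[[-0.0003, 0, 0.001], [0, 0, 0], -1], [[-0.0003, 0, 0.002], [0, 0, 0], -1], [[-0.0003, 0, 0.003], [0, 0, 0], -1], [[-0.0003, 0, 0.004], [0, 0, 0], -1], [[-0.0003, 0, 0.004], [0, 0, 0], -1]])

```text
clock: 24.27
eef_pos: [617.4, 125.8, 79.9]
tcp_rot: [3.141, -0.0, -0.105]
contact_force: [0.2, 0.6, -6.2]
opening: 0.5
```

Emit:
send_rows(plan=[[[0, 0, 0.0003], [0, 0, 0], -1], [[0, 0, 0.0006], [0, 0, 0], -1], [[0, 0, 0.0008], [0, 0, 0], -1], [[0, 0, 0.001], [0, 0, 0], -1], [[0, 0, 0.001], [0, 0, 0], -1]])

```text
clock: 24.68
eef_pos: [617.5, 125.8, 79.7]
tcp_rot: [3.141, -0.0, -0.105]
contact_force: [-4.9, -0.9, 5.8]
opening: 0.498
```

Emit:
send_rows(plan=[[[0, 0, 0], [0, 0, 0], 0.1], [[0, 0, 0], [0, 0, 0], 0.25], [[0, 0, 0], [0, 0, 0], 0.5], [[0, 0, 0], [0, 0, 0], 0.8], [[0, 0, 0], [0, 0, 0], 1]])

```text
clock: 25.1
eef_pos: [617.7, 125.9, 79.8]
tcp_rot: [3.141, -0.001, -0.105]
contact_force: [0.3, 0.8, -0.2]
opening: 0.99
```

Emit:
send_rows(plan=[[[0, 0, -0.01], [0, 0, 0], 1], [[0, 0, -0.03], [0, 0, 0], 1], [[0, 0, -0.06], [0, 0, 0], 1], [[0, 0, -0.09], [0, 0, 0], 1], [[0, 0, -0.12], [0, 0, 0], 1]])

```text
clock: 25.52
eef_pos: [617.5, 125.9, 201.6]
tcp_rot: [3.141, -0.001, -0.105]
contact_force: [0.9, 0.3, 0.4]
opening: 1.001
```

Emit:
send_rows(plan=[[[-0.03, 0, -0.01], [0, 0, 0], 1], [[-0.06, 0, -0.02], [0, 0, 0], 1], [[-0.1, 0, -0.03], [0, 0, 0], 1], [[-0.14, 0, -0.04], [0, 0, 0], 1], [[-0.18, 0, -0.04], [0, 0, 0], 1]])

```text
clock: 25.93
eef_pos: [437.7, 145.0, 243.7]
tcp_rot: [-3.141, -0.004, -0.106]
contact_force: [-0.3, 1.5, 0.8]
opening: 0.999
```

Emit:
send_rows(plan=[[[-0.04, 0.04, 0], [0, 0, 0], 1], [[-0.08, 0.08, 0], [0, 0, 0], 1], [[-0.09, 0.12, 0], [0, 0, 0], 1], [[-0.09, 0.16, 0], [0, 0, 0], 1], [[-0.09, 0.2, 0], [0, 0, 0], 1]])

```text
clock: 26.35
eef_pos: [328.9, -23.4, 243.9]
tcp_rot: [-3.14, -0.005, -0.103]
contact_force: [1.5, -0.2, 0.1]
opening: 1.0
```

```bash
python3 - <<'E'
from h import *
G={'a':(595.5,-77.5),'b':(603,-9),'c':(610.3,58.4),'d':(617.5,125.8)}
ims=[]
for n in('top','side'):
    cp=viewer.camera_params(n); im=viewer.grab_frame(n); cv2.imwrite(f'pics/{n}_end.png',im[:,:,::-1])
    for d in viewer.cut_out('collet_a',n):
        e=d['extent'];
        k=min(G,key=lambda k:np.hypot(*(proj([*G[k],15+DIM[k][2]/2],cp)[0]-[e[0]+e[2]/2,e[1]+e[3]/2])))
        if np.hypot(*(proj([*G[k],15+DIM[k][2]/2],cp)[0]-[e[0]+e[2]/2,e[1]+e[3]/2]))<25: print(n,k,round(d['p'],2),*fit(k,[d['mask']],[cp],G[k],15))
t=cv2.imread('pics/top_end.png')[130:230,160:380]; s=cv2.imread('pics/side_end.png')[110:320,170:310]
cv2.imwrite('pics/te.png',cv2.resize(t,None,fx=3.5,fy=3.5,interpolation=cv2.INTER_CUBIC));cv2.imwrite('pics/se.png',cv2.resize(s,None,fx=2.8,fy=2.8,interpolation=cv2.INTER_CUBIC))
print(status.sense()['clock'],status.sense()['qvel'].round(3))
E
```

```text
top d 0.97 [616.5868988 125.6010788] 0.05744556765163297
top c 0.81 [610.42981608  57.55757782] 0.08714561855670103
top b 0.55 [603.6890417   -9.36495048] 0.0655
top a 0.52 [596.22776556 -77.55685139] 0.09172077922077922
side d 0.97 [617.65811667 122.45781446] 0.041186485070717656
side c 0.6 [609.83803635  50.91722908] 1.075
side b 0.55 [602.98889637 -14.9969945 ] 0.7908496732026143
side a 0.51 [594.70082188 -82.15141535] 0.740582191780822
26.55 [ 0.071  0.02  -0.009  0.006 -0.003  0.013]
```

View pics/te.png

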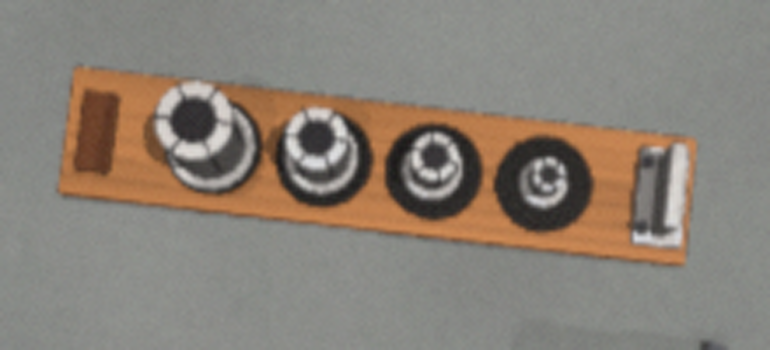

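View pics/se.png

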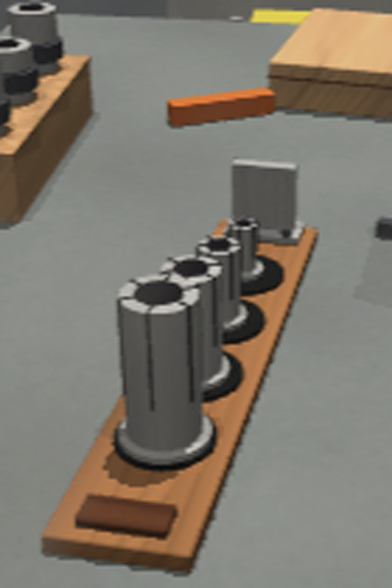

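All four stand upright, in order and within about 1.5 mm of the pad centres in the top view. The side-view fits for a, b and c are spoiled because the collets hide one another. I'll let the arm settle, then hand in.

Emit:
send_rows(plan=[[[0, 0, 0], [0, 0, 0], 1], [[0, 0, 0], [0, 0, 0], 1], [[0, 0, 0], [0, 0, 0], 1], [[0, 0, 0], [0, 0, 0], 1], [[0, 0, 0], [0, 0, 0], 1]])

```text
clock: 26.97
eef_pos: [331.1, -23.2, 243.8]
tcp_rot: [-3.14, -0.005, -0.108]
contact_force: [-1.5, 0.3, 0.4]
opening: 0.999
```

```bash
python3 -c "
from rig import job; print(job.sign_off())"
```

```text
the job is handed in; nothing more can be done
None
```

I put all four collets on the rail in order of size, with a next to the stop, then b, c and d at the far end. Each one stands upright and free on its own pad. The job was handed in at about 27 s, with the gripper open and well clear.

- **Top view:** my last position fits put every collet within about 1.5 mm of its pad centre. The pictures show all four standing upright.
- **Wrist view:** after their placings, a, b and c measured within about 1 mm of their pads as the same camera sees them. I took no wrist picture of d after releasing it.
- **Side view, disagrees:** it put d about 3 mm from where the top view did. It had shown a similar offset for d before the pick, so I put this down to that camera's calibration. Its fits for a, b and c were unusable, because the collets in front hide those behind.

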